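Refit the two washed jigsaw tiles in the drip deck

TASK

The blue and the yellow deck tiles have been washed and lie on their sloping drying stands. Fit both back into the recess of the grey drip deck, interlocked like a jigsaw and lying flat, fully home and flush with the frame, then let go. Do not disturb the other things on the table.

Things in the scene. Friction and masses are not known exactly. Their poses are not given: they have to be found in the camera images.
- blue_handle (a point): Loose blue tile, 14 mm plate with x -46..46 mm, y -45..45 mm, on its sloping stand. Point: middle of its upright handle fin (14 mm thick in x, 56 long in y, 38 high), 33 mm over the plate's underside; z: out of the plate. Tab on -y side: x -28..0, 18 mm long. Tab on -x side: y -18..18, 18 mm long. +y side straight, on the stand's lip. 0.18 to 0.35 kg.
- yellow_handle (a point): Loose yellow tile, 14 mm plate with x -46..46 mm, y -45..45 mm, on its sloping stand. Point: middle of its upright handle fin (14 mm thick in x, 56 long in y, 38 high), 33 mm over the plate's underside; z: out of the plate. Notch in +y side: x -30..2, 20 mm deep. Tab on +x side: y -25.5..6.5, 18 mm long. -y side on the stand's lip. 0.18 to 0.35 kg.
- deck: Fixed grey drip deck, 168 (x) by 224 mm (y), top 20 mm over the table; recess 14 mm deep, 96 by 187 mm, plus a notch in its -x and in its +x side for the tiles' tabs. Origin on the table under the recess's middle. Tiles drop straight in, either first: 2 mm play to the frame all round, 3 mm between tiles; blue's -y tab fits yellow's notch.
- blue_seat (a point): Where the middle of the blue tile's handle lies when that tile is fully home: 39 mm over the table, in the deck's +y half. Axes are the deck's; the seated tile's x, y, z lie along them (same sense).
- yellow_seat (a point): Where the middle of the yellow tile's handle lies when that tile is fully home: 39 mm over the table, in the deck's -y half. Axes are the deck's; the seated tile's x, y, z lie along them (same sense).
- blue_stand: Fixed steel stand under the blue tile. Its board (140 mm wide) rises 0.55 rad towards its +x, so faces up and to -x; 9 mm lip at the low edge, high edge 85 mm over the table. Origin on the table under its middle. The tile's handle stands square to the board, its long side running up the slope; tool must tilt to match.
- yellow_stand: Fixed steel stand under the yellow tile. Its board (140 mm wide) rises 0.55 rad towards its +x, so faces up and to -x; 9 mm lip at the low edge, high edge 85 mm over the table. Origin on the table under its middle. The tile's handle stands square to the board, its long side running up the slope; tool must tilt to match.
- green_cartridge: bystander, loose: green soap cartridge, upright block 75 x 105 mm and 177 mm high, grey nozzle on top. Origin at the middle of its underside.
- pink_cartridge: bystander, loose: pink soap cartridge, same size as the green one. Origin at the middle of its underside.
- spray_bottle: bystander, loose: white spray bottle with a red trigger head, 76 mm across and 220 mm high. Origin at the middle of its underside.
- tape_roll: bystander, loose: brown roll of packing tape lying flat, 100 mm across and 48 mm high. Origin at the middle of its underside.
- scrub_brush: bystander, loose: scrubbing brush lying bristles down, 150 x 50 x 42 mm high. Origin at the middle of its underside.
- scouring_block: bystander, loose: yellow and green scouring block, 110 x 70 x 30 mm high. Origin at the middle of its underside.
Things that resemble listed ones, but are neither listed nor needed, are in the scene too. What is meant by the part that bears yellow_handle is not pink or turquoise, and is the larger of those in its own colour.

How it is judged:
At the end, for the whole second after the job is handed in: Both tiles lie in the deck's recess: each handle's middle within 6 mm sideways and 3 mm in height of its seat point, level within 0.05 rad, turned within 0.07 rad of the seat's axes, and let go (horizontal distance between blue_handle and blue_seat below 0.006 m and z of blue_handle in the frame of blue_seat between -0.003 and 0.003 m and angle between each of blue_handle, yellow_handle's own z axis and vertical below 0.05 rad and angle between the x axis of blue_handle and the x axis of blue_seat, either way round below 0.07 rad and horizontal distance between yellow_handle and yellow_seat below 0.006 m and z of yellow_handle in the frame of yellow_seat between -0.003 and 0.003 m and angle between the x axis of yellow_handle and the x axis of yellow_seat, either way round below 0.07 rad); the robot touches nothing.
It fails at once if one of the bystanders is pushed more than 40 mm or tipped over (distance of any of green_cartridge, pink_cartridge, spray_bottle, tape_roll, scrub_brush, scouring_block from where it was at the start of the episode above 0.04 m or angle between any of green_cartridge, pink_cartridge, spray_bottle, tape_roll, scrub_brush, scouring_block's own z axis and vertical above 0.4 rad).
It also fails if it takes over 64 s, if anything falls off the work surface, if the arm or the gripper's body presses on something with over 40 N, if the wrist force passes 120 N, or if a joint passes its speed limit or range.

ROBOT

A 6-joint arm with a two-finger parallel gripper is mounted at the origin on the work surface. World frame = base frame: x ahead of the robot, y to its left, z up, the work surface at z = 0. Lengths are in m, angles in rad, forces in N, time in s.
With the tool pointing down it reaches from about 0.275 to 0.725 m from the base axis. Payload 15.9 kg.
Tool frame: the origin (TCP) lies at the very end of the fingers, on their centre line; the grasp point (between the pads) lies 19 mm behind it; y points along the fingers, x is the direction in which the jaws open and shut, and the axes are right-handed (so a half turn about y gives the same grasp; the last joint's range is limited). The gripper opens to 85 mm and grips with 20 to 120 N. Pads are 22 mm wide; open, the fingers measure 114 mm over their backs; the gripper's body (76 mm by 85 mm) begins 54 mm behind the grasp point. The pads swing forward as they close: fully open they stand 13 mm farther back than shut.
Start: joints at [1.112, 0.213, -0.034, 1.323, 0, 1.571], TCP at [0.221, 0.448, 0.231] pointing down, gripper open.
Joint ranges: [-2.98, 2.98], [-0.74, 1.72], [-1.14, 1.35], [-2.1, 2.04], [-1.57, 1.44], [-3.14, 3.14]. Speed limits (rad/s): [1.89, 1.89, 2.39, 2.57, 3.14, 3.14].

INTERFACE

Orientations are given as a unit quaternion [x, y, z, w].
In Python, from workcell import state, grab_frame, close_job, search_frame, masks_of gives the robot as it stands. The module is installed in compiled form; this text tells all that it offers.
- The arm moves only by the tool jog_arm, never from a script. Its argument "moves" is a list of rows, each a list of 3 entries, a list of its own where there are three numbers: the turn, a rotation vector about the tool's x, y, z in rad, then the shift along the tool's x, y, z in mm, then the opening, from 0 (shut) to 1 (fully open). A call has 1 to 8 rows; each row is the pose to reach, as a shift and turn from the pose commanded when the call began, along the tool's axes at that moment; what a row does not reach only later rows make up. A row lasts 1/12 s, in which the tool goes at most 41.7 mm and 7.16 degrees, less where a joint would pass 70% of its speed; a pose out of reach is approached as far as the arm can. A call with a gripper value outside its range is refused whole. The fingers move at their own pace and stop on an object; "grip_force" is the grip in N (left out, the last holds). Time passes only in rows, so rows that repeat a pose let the fingers close. It gives the time, the measured TCP pose, the force and the opening at its end, in the units of the state.
- state(): the state, without advancing time (a new reading comes with each control period).
- grab_frame(name): name is "side" or "top"; returns a dict with "frame" (420x560x3 uint8, red, green, blue), "z_map" (420x560 float32, m along the optical axis (not along the pixel's ray), 0 where there is no reading), "camera_matrix" (3x3 intrinsics, pixels), "xyz" and "attitude" of the camera in the world. Camera axes: x right, y up, looking along -z (the intrinsics and any distortion apply to the point x, -y, -z); pixel columns grow to the right and rows downward; lengths in m; the calibration is good to about 2 mm. A picture is of the moment at which its call begins.
- close_job(): hands the job in, once; it reports no verdict.
Trained networks look in the newest picture that a camera, given by its name, has taken for a name from the list of things; names that differ only in an ending like _2 or _b are one class to them, and where a whole thing is asked for, a point or a joint stands for the part that bears it (a point fixed in the world has none). Each returns a list of dicts, best first, with "p" (0 to 1); they miss things now and then, are a little off and sometimes report something else, mostly with a low value. They report only what shows in the picture. A call takes as long as a camera call. They do not tell look-alikes from the thing itself.
- search_frame(camera, thing): "uv" ([column, row] in pixels, amid what is visible of it).
- masks_of(camera, thing): "region" (420x560 bool, what is visible of it) and "uv" ([column, row] in pixels, amid what is visible of it).
The state is a dict: "clock": time; "joints": joint angles; "joint_velocities": joint speeds; "effort": joint torques, N m; "eef_pos": TCP position; "tcp_rot": TCP orientation; "ft_force": force on the tool from outside, world axes, zero at the start; "wrist_torque": the same for the moment, N m; "grip_width": finger opening in m.
Only numpy, scipy, OpenCV 4.12 (cv2) and the standard library are available. Lean on these libraries where they do the work, as an engineer would, in place of code of your own. Each camera call takes 0.05 s, during which the arm holds its last target. There are 200 camera calls.

## Working session

There is one attempt and no reset: what is moved stays moved. The work goes in short steps, Python scripts to look and compute and a tool call to move; the robot and the scene stay as the last step left them, time stands still between calls to the robot, and variables do not carry over. Pictures are saved under pics/ and viewed, about 8 in all and at most 12, crops included, and the job is handed in when it is done.

Besides the shell and the picture viewer there is one more tool, called after ">>>" in YAML: its name, and indented under it one key for each argument. jog_arm: Moves the arm, as the interface text tells. Its arguments: {"type":"object","properties":{"moves":{"type":"array","items":{"type":"array"}},"grip_force":{"type":"number"}},"required":["moves"]}

```bash
mkdir -p pics; cat > h.py <<'E'
import numpy as np, cv2
from scipy.spatial.transform import Rotation as R
from workcell import *
def cam(n):
    f=grab_frame(n); return f
def cloud(f):
    z=f["z_map"]; K=np.array(f["camera_matrix"]); v,u=np.mgrid[0:z.shape[0],0:z.shape[1]]
    X=(u-K[0,2])/K[0,0]*z; Y=(v-K[1,2])/K[1,1]*z
    P=np.stack([X,-Y,-z],-1)
    a=np.array(f["attitude"]); r=R.from_quat(a) if a.size==4 else R.from_matrix(a)
    W=P@r.as_matrix().T+np.array(f["xyz"]); W[z==0]=np.nan
    return W
def save(n,img): cv2.imwrite("pics/"+n,cv2.cvtColor(img,cv2.COLOR_RGB2BGR))
E
python3 - <<'E'
from h import *
s=state(); print({k:np.round(v,4) for k,v in s.items()})
for n in ["top","side"]:
    f=cam(n); save(n+"0.png",f["frame"]); W=cloud(f); np.savez(n+"0.npz",W=W,frame=f["frame"])
    print(n,np.round(f["xyz"],3),np.round(f["attitude"],3),np.round(f["camera_matrix"],1).tolist(), [k for k in f])
    for t in ["blue_handle","yellow_handle","deck","blue_stand","yellow_stand","green_cartridge","pink_cartridge","spray_bottle","tape_roll","scrub_brush","scouring_block"]:
        for d in masks_of(n,t)[:4]:
            m=d["region"]; w=W[m]; 
            print(t,round(d["p"],2),np.round(d["uv"]),m.sum(),np.round(np.nanmedian(w,0),3),np.round(np.nanpercentile(w,98,axis=0),3),np.round(np.nanpercentile(w,2,axis=0),3))
E
```

```text
{'clock': np.float64(0.0), 'joints': array([ 1.112 ,  0.2133, -0.035 ,  1.3235,  0.    ,  1.5708]), 'joint_velocities': array([ 0.0002,  0.0009,  0.0015,  0.0007, -0.0009, -0.0007]), 'effort': array([ 2.60000e-03, -6.86148e+01,  4.87121e+01,  1.75000e-02,
        3.00000e-04, -0.00000e+00]), 'eef_pos': array([0.2213, 0.448 , 0.2308]), 'tcp_rot': array([ 0.6008,  0.3729, -0.3735, -0.6004]), 'ft_force': array([-0.2249, -0.456 , -0.2005]), 'wrist_torque': array([-0.0176, -0.0073, -0.023 ]), 'grip_width': np.float64(0.0851)}
top [0.402 0.072 1.158] [ 0.033 -0.013 -0.705  0.708] [[418.8, 0.0, 280.4], [0.0, 418.8, 210.3], [0.0, 0.0, 1.0]] ['frame', 'z_map', 'camera_matrix', 'xyz', 'attitude']
blue_handle 0.7 [208. 201.] 1273 [0.496 0.292 0.067] [0.541 0.343 0.1  ] [0.451 0.243 0.037]
blue_handle 0.54 [404. 194.] 5163 [ 0.525 -0.243  0.012] [ 0.614 -0.131  0.023] [ 0.434 -0.352  0.001]
yellow_handle 0.96 [206. 318.] 1162 [0.19  0.306 0.013] [0.241 0.351 0.052] [0.136 0.259 0.001]
yellow_handle 0.83 [135. 213.] 583 [0.47  0.5   0.009] [0.508 0.531 0.038] [ 0.434  0.468 -0.001]
yellow_handle 
[... 2689 characters left out ...]
356  0.004]
green_cartridge 0.89 [438. 261.] 2798 [ 0.717 -0.35   0.098] [ 0.775 -0.294  0.175] [ 0.695 -0.386  0.013]
pink_cartridge 0.7 [397. 219.] 2001 [ 0.732 -0.152  0.096] [ 0.785 -0.089  0.176] [ 0.715 -0.179  0.013]
spray_bottle 0.68 [300. 205.] 669 [0.54  0.074 0.065] [0.583 0.125 0.101] [0.51  0.022 0.038]
spray_bottle 0.58 [324. 164.] 1172 [0.709 0.253 0.103] [0.815 0.442 0.222] [0.683 0.236 0.003]
tape_roll 0.88 [361. 204.] 754 [0.742 0.029 0.033] [0.788 0.086 0.051] [ 0.699 -0.006  0.005]
scrub_brush 0.91 [272. 246.] 674 [ 0.409 -0.052  0.042] [0.453 0.037 0.046] [ 0.374 -0.095  0.003]
scouring_block 0.7 [217. 189.] 556 [0.348 0.325 0.03 ] [0.414 0.381 0.035] [0.294 0.285 0.003]
```

```bash
python3 - <<'E'
import cv2,numpy as np
a=cv2.imread("pics/top0.png");
cv2.imwrite("pics/top0b.png",cv2.resize(a,(800,600),interpolation=cv2.INTER_CUBIC))
c=a[130:270,160:480]; cv2.imwrite("pics/top0c.png",cv2.resize(c,None,fx=2.5,fy=2.5,interpolation=cv2.INTER_CUBIC))
E
```

```text
(no output)
```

View pics/top0b.png

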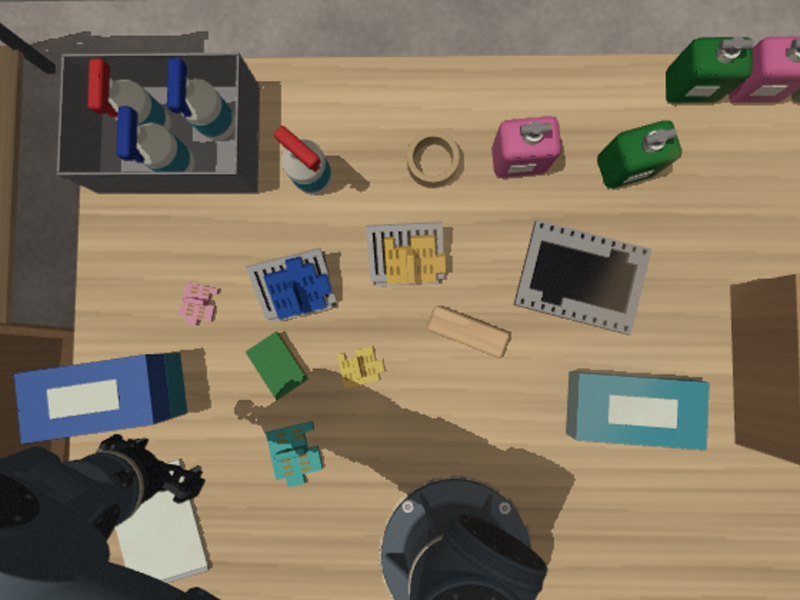

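View pics/top0c.png

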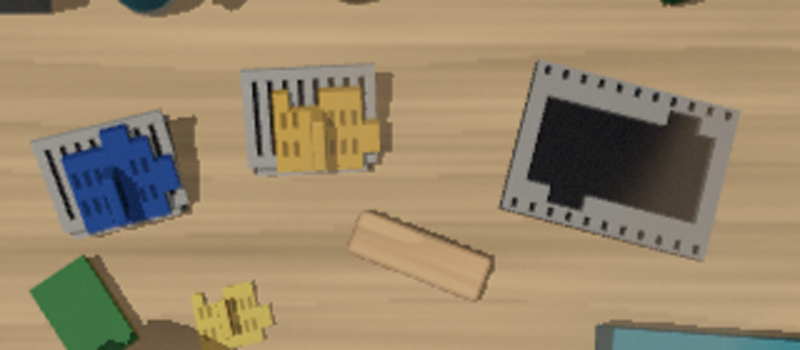

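The top view (800x600) shows the yellow candidates: pink (197,302), turquoise (293,452), small pale yellow (361,365), and the larger yellow tile on its stand (412,258). The one on the stand fits: it is yellow, the larger of the two yellows, and its notch and tab match (confirmed in the crop at about (325,130)). The blue tile on its stand is at (298,287) and the deck at (585,275).

Next I'll fit poses from both cameras.

```bash
cat > fit.py <<'E'
from h import *
import sys
def tile(W,rgb,m,n0=None):
    P=W[m]; P=P[np.isfinite(P).all(1)]
    rng=np.random.default_rng(0); best=None
    for _ in range(600):
        a=P[rng.choice(len(P),3,False)]; n=np.cross(a[1]-a[0],a[2]-a[0]); L=np.linalg.norm(n)
        if L<1e-6: continue
        n/=L; n*=np.sign(n[2]); 
        if n[2]<0.7: continue
        k=np.abs((P-a[0])@n)<0.002
        if best is None or k.sum()>best[0]: best=(k.sum(),k)
    Q=P[best[1]]; c=Q.mean(0); n=np.linalg.svd(Q-c,full_matrices=False)[2][2]; n*=np.sign(n[2])
    return P,Q,c,n
def frame2(n):
    u=np.array([0,0,1.])-n*n[2]; u/=np.linalg.norm(u)  # up slope
    return u,np.cross(u,n)   # v = horizontal; (v,u,n) right handed
if __name__=="__main__":
  for cn in ["top","side"]:
    d=np.load(cn+"0.npz"); W=d["W"]; rgb=d["frame"]
    hsv=cv2.cvtColor(rgb,cv2.COLOR_RGB2HSV)
    for col,box,hr in [("blue",(.43,.58,.20,.40),(105,130)),("yellow",(.49,.64,0,.19),(15,32))]:
        m=(W[...,0]>box[0])&(W[...,0]<box[1])&(W[...,1]>box[2])&(W[...,1]<box[3])&(W[...,2]>.02)&(hsv[...,0]>=hr[0])&(hsv[...,0]<=hr[1])&(hsv[...,1]>110)
        P,Q,c,n=tile(W,rgb,m); u,v=frame2(n)
        A=np.stack([(P-c)@v,(P-c)@u,(P-c)@n],1)
        fin=A[A[:,2]>0.034]; fa=A[(A[:,2]>0.006)]
        r=cv2.minAreaRect((fin[:,:2]*1000).astype(np.float32)); r2=cv2.minAreaRect((A[np.abs(A[:,2])<.003][:,:2]*1000).astype(np.float32))
        fc=c+v*r[0][0]/1000+u*r[0][1]/1000
        print(cn,col,len(P),"n",n.round(3),"tilt",round(np.arccos(n[2]),3),"stand yaw",round(np.arctan2(u[1],u[0]),3),"fintop h",np.percentile(A[:,2],99).round(4),len(fin),"rect",np.round(r[0],1),np.round(r[1],1),round(r[2],1),"plate",np.round(r2[0],1),np.round(r2[1],1),round(r2[2],1))
        print("   handle pt (plate top+19mm)",(fc+n*.019).round(4), "bounds v",np.percentile(A[np.abs(A[:,2])<.003][:,0],[.5,99.5]).round(4),"u",np.percentile(A[np.abs(A[:,2])<.003][:,1],[.5,99.5]).round(4))
    m=(W[...,0]>.40)&(W[...,0]<.65)&(W[...,1]>-.38)&(W[...,1]<-.10)&(W[...,2]>.014)&(W[...,2]<.028)
    D=W[m]; print(cn,"deck z",np.median(D[:,2]).round(4))
    r=cv2.minAreaRect((D[:,:2]*1000).astype(np.float32)); print("  deck",np.round(r[0],1),np.round(r[1],1),round(r[2],2))
    y=np.array(r[1]); ang=np.deg2rad(r[2]) + (0 if y[0]<y[1] else np.pi/2)
    ang=(ang+np.pi/2)%np.pi-np.pi/2
    c=np.array(r[0])/1000; print("  x axis angle (mod pi)",ang.round(4))
    ex=np.array([np.cos(ang),np.sin(ang)]); ey=np.array([-ex[1],ex[0]])
    g=np.full((260,200),np.nan)
    B=W[(W[...,0]>.36)&(W[...,0]<.69)&(W[...,1]>-.42)&(W[...,1]<-.06)&(W[...,2]<.03)]
    X=((B[:,:2]-c)@ex*1000+100).astype(int); Y=((B[:,:2]-c)@ey*1000+130).astype(int)
    lo=B[:,2]<.013
    # recess (low) map, print coarse y-extents at side strips
    k=(X>=0)&(X<200)&(Y>=0)&(Y<260); xr=X-100; yr=Y-130
    ins=lo&(abs(xr)<75)&(abs(yr)<105)
    for a,b in [(-64,-54),(-40,40),(54,64)]:
        s=ins&(xr>a)&(xr<b); 
        if s.any(): print("  strip x",a,b,"n",s.sum(),"y",np.percentile(yr[s],[1,50,99]), "z",np.median(B[s,2]).round(4))
    s=ins&(abs(yr)<60); print("  recess x ext",np.percentile(xr[s&(yr<20)&(yr>-20)],[1,99]))
E
python3 fit.py
```

```text
top blue 1302 n [-0.514 -0.123  0.849] tilt 0.557 stand yaw 0.235 fintop h 0.0397 101 rect [-6.9 -5.7] [54.3 13.5] 89.7 plate [2.  2.6] [109.8 108.6] 0.4
   handle pt (plate top+19mm) [0.4808 0.2968 0.0763] bounds v [-0.052  0.056] u [-0.0509  0.0559]
top yellow 1196 n [-0.524 -0.036  0.851] tilt 0.553 stand yaw 0.069 fintop h 0.0395 103 rect [-6.1  2.6] [54. 13.] 86.7 plate [2.3 1.4] [ 91.9 109.2] 88.7
   handle pt (plate top+19mm) [0.5399 0.0847 0.0768] bounds v [-0.0518  0.0566] u [-0.044   0.0466]
top deck z 0.0193
  deck [ 524.9 -242.2] [225.4 169.3] 75.56
  x axis angle (mod pi) -0.2521
  strip x -64 -54 n 47 y [26. 45. 63.] z 0.0051
  strip x -40 40 n 1962 y [-94.  -3.  89.] z 0.0052
  strip x 54 64 n 44 y [-75.   -58.     8.16] z 0.0055
  recess x ext [-45.03  48.  ]
side blue 597 n [-0.507 -0.131  0.852] tilt 0.552 stand yaw 0.253 fintop h 0.0389 40 rect [-17.9  -1.2] [54.3 16.5] 87.9 plate [-5.4  6.2] [104.5 106.2] 88.1
   handle pt (plate top+19mm) [0.4784 0.294  0.0775] bounds v [-0.0599  0.0449] u [-0.0448  0.0572]
side yellow 770 n [-0.507  0.001  0.862] tilt 0.532 stand yaw -0.002 fintop h 0.0405 61 rect [-18.1   3.8] [17.9 54. ] 4.3 plate [-11.7   4.2] [113.3  91.9] 4.0
   handle pt (plate top+19mm) [0.5376 0.084  0.0769] bounds v [-0.0663  0.0444] u [-0.0408  0.0495]
side deck z 0.0207
  deck [ 523.7 -241. ] [230.2 169.9] 75.19
  x axis angle (mod pi) -0.2584
  strip x -64 -54 n 20 y [44.57 57.   68.  ] z 0.0084
  strip x -40 40 n 1375 y [-77.   3.  95.] z 0.007
  strip x 54 64 n 27 y [-58.   -45.   -36.26] z 0.0079
  recess x ext [-43.34  48.  ]
```

```bash
cat > plan.py <<'E'
from h import *
BL=np.array([.480,.296,.077]); YE=np.array([.539,.0845,.077])
DC=np.array([.5243,-.2416,0]); DA=-.254
def stand(yaw,tilt=.553):
    u=np.array([np.cos(yaw)*np.cos(tilt),np.sin(yaw)*np.cos(tilt),np.sin(tilt)]); v=np.array([np.sin(yaw),-np.cos(yaw),0]); return np.stack([v,u,np.cross(v,u)],1)
# tile rotations (columns tile x,y,z)
RB=stand(.23)@np.diag([-1,-1,1]); RY=stand(.045)
RD=R.from_euler('z',DA).as_matrix()
def tool(Rt,flip): # tool x=±tile x, y=-tile z, z = x cross y
    x=Rt[:,0]*(-1 if flip else 1); y=-Rt[:,2]; return np.stack([x,y,np.cross(x,y)],1)
def seat(s): return DC+RD@np.array([0,s*.0465,.039])
def go(p,Rg,label="",s=None):
    s=s or state(); Rc=R.from_quat(s["tcp_rot"]).as_matrix(); pc=np.array(s["eef_pos"])
    w=R.from_matrix(Rc.T@Rg).as_rotvec(); d=Rc.T@(p-pc)*1000
    print(label,"turn",w.round(3).tolist(),"shift",d.round(1).tolist(),"deg",np.rad2deg(np.linalg.norm(w)).round(1),"mm",np.linalg.norm(d).round(1))
E
python3 - <<'E'
from plan import *
s=state(); Rc=R.from_quat(s["tcp_rot"]).as_matrix(); print(Rc.round(3))
n=RB[:,2]
for f in (0,1):
    print("flip",f); go(BL+n*.10,tool(RB,f),"preB"); 
    for nm,Rt in (("B",RB),("Y",RY),("D",RD)):
        x=tool(Rt,f)[:,0]; print(nm,"tool x yaw",np.arctan2(x[1],x[0]).round(3))
print(seat(1),seat(-1))
E
```

```text
[[ 0.443 -0.    -0.897]
 [ 0.897  0.     0.443]
 [-0.    -1.     0.   ]]
flip 0
preB turn [-0.531, -0.671, -0.19] shift [-55.4, 69.2, -258.7] deg 50.2 mm 273.5
B tool x yaw 1.801
Y tool x yaw -1.526
D tool x yaw -0.254
flip 1
preB turn [0.242, 2.374, -0.674] shift [-55.4, 69.2, -258.7] deg 142.1 mm 273.5
B tool x yaw -1.341
Y tool x yaw 1.616
D tool x yaw 2.888
[ 0.53598441 -0.19659195  0.039     ] [ 0.51261559 -0.28660805  0.039     ]
```

```bash
python3 - <<'E'
from h import *
W=np.load("top0.npz")["W"]
for r0,r1,c0,c1 in [(240,310,10,150),(255,320,390,500)]:
    w=W[r0:r1,c0:c1].reshape(-1,3); w=w[w[:,2]>.05]; print(np.nanpercentile(w,[2,50,98],axis=0).round(3))
E
```

```text
[[0.238 0.516 0.065]
 [0.302 0.616 0.15 ]
 [0.368 0.747 0.157]]
[[ 0.22  -0.437  0.066]
 [ 0.279 -0.325  0.074]
 [ 0.338 -0.213  0.078]]
```

>>> jog_arm:
  moves:
    - [[0,0,0],[-20,0,-20],1]
    - [[-0.06,-0.08,-0.02],[-28,0,-50],1]
    - [[-0.13,-0.16,-0.05],[-35,0,-85],1]
    - [[-0.2,-0.25,-0.07],[-40,0,-120],1]
    - [[-0.26,-0.33,-0.09],[-45,0,-155],1]
    - [[-0.33,-0.42,-0.12],[-50,5,-190],1]
    - [[-0.39,-0.5,-0.14],[-55,15,-225],1]
    - [[-0.45,-0.57,-0.16],[-55,30,-255],1]

```text
clock: 1.87
eef_pos: [0.4274, 0.2849, 0.2027]
tcp_rot: [0.558, 0.646, -0.385, -0.35]
ft_force: [1.5, 1.4, -0.5]
grip_width: 0.0853
```

```bash
python3 - <<'E'
from plan import *
n=RB[:,2]; print(state()["joints"])
go(BL+n*.08,tool(RB,0),"pre"); go(BL-n*.013,tool(RB,0),"grasp")
E
```

```text
[ 0.73947449 -0.10718818 -0.56855053  0.69793315 -0.24818471  0.56138832]
pre turn [-0.075, -0.097, -0.029] shift [-1.3, 56.6, 15.9] deg 7.2 mm 58.8
grasp turn [-0.075, -0.097, -0.029] shift [1.7, 149.3, 9.1] deg 7.2 mm 149.6
```

>>> jog_arm:
  moves:
    - [[-0.04,-0.05,-0.015],[-1,20,8],1]
    - [[-0.075,-0.097,-0.029],[-1,45,16],1]
    - [[-0.075,-0.097,-0.029],[-1,57,16],1]
    - [[-0.075,-0.097,-0.029],[-1,57,16],1]

```text
clock: 2.2
eef_pos: [0.4359, 0.2863, 0.1403]
tcp_rot: [0.543, 0.681, -0.385, -0.306]
ft_force: [-0.3, -0.8, -0.2]
grip_width: 0.0855
```

```bash
python3 - <<'E'
from plan import *
n=RB[:,2]; s=state(); print(s["joints"].round(3),s["joint_velocities"].round(3))
go(BL+n*.08,tool(RB,0),"pre"); go(BL-n*.013,tool(RB,0),"grasp")
f=cam("top"); save("t1.png",cv2.resize(f["frame"][120:270,130:330],None,fx=4,fy=4,interpolation=cv2.INTER_CUBIC))
E
```

```text
[ 0.734 -0.084 -0.758  0.411 -0.255  0.444] [ 0.012 -0.021  0.096  0.094 -0.007  0.029]
pre turn [-0.01, -0.003, -0.003] shift [-0.5, -2.5, -5.1] deg 0.6 mm 5.7
grasp turn [-0.01, -0.003, -0.003] shift [-0.3, 90.5, -6.0] deg 0.6 mm 90.7
```

View pics/t1.png

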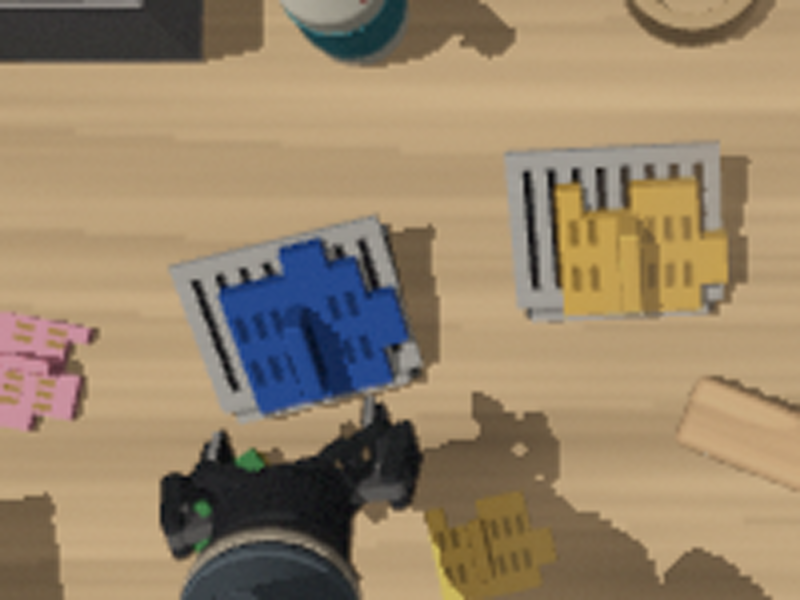

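```bash
cat >> h.py <<'E'
def proj(f,p):
    a=R.from_quat(f["attitude"]); c=a.inv().apply(np.atleast_2d(p)-np.array(f["xyz"])); K=np.array(f["camera_matrix"])
    return np.stack([K[0,0]*c[:,0]/-c[:,2]+K[0,2], K[1,1]*-c[:,1]/-c[:,2]+K[1,2]],1)
E
python3 - <<'E'
from plan import *
s=state(); f=cam("top"); Rc=R.from_quat(s["tcp_rot"]).as_matrix(); p=np.array(s["eef_pos"])
q=np.array([p,p+Rc[:,0]*.045-Rc[:,1]*.013,p-Rc[:,0]*.045-Rc[:,1]*.013,BL,BL+RB[:,2]*.019,BL+RB@[0,.028,.019],BL+RB@[0,-.028,.019],YE+RY@[0,.028,.019],YE+RY@[0,-.028,.019]])
uv=proj(f,q); print(((uv-[130,120])*4).round(0).tolist())
im=cv2.resize(f["frame"][120:270,130:330],None,fx=4,fy=4,interpolation=cv2.INTER_CUBIC)
for a in (uv-[130,120])*4: cv2.circle(im,tuple(int(x) for x in a),3,(255,0,0),-1)
save("t2.png",im)
E
```

```text
[[295.0, 414.0], [221.0, 441.0], [367.0, 408.0], [304.0, 351.0], [302.0, 364.0], [315.0, 401.0], [290.0, 326.0], [628.0, 233.0], [632.0, 313.0]]
```

View pics/t2.png

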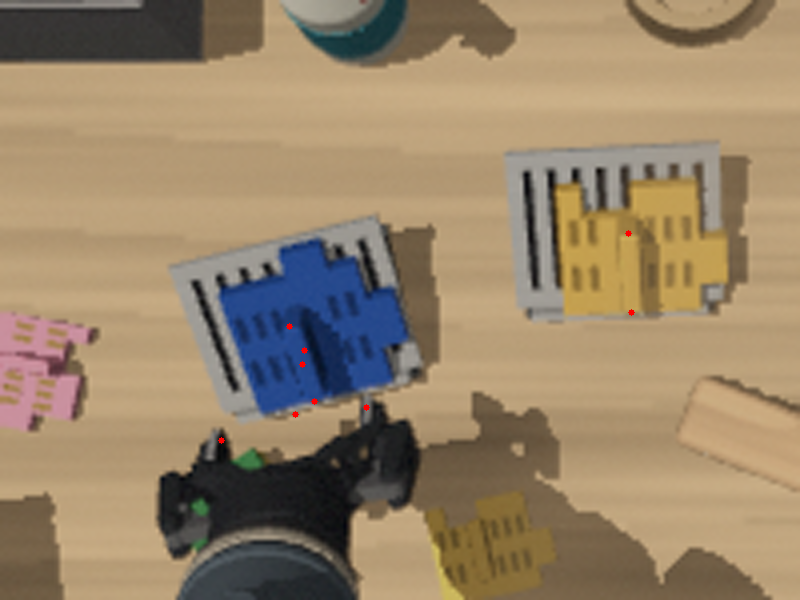

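The dots land on the fins: blue fin top about (290,326)-(315,401), yellow about (628,233)-(632,313). The finger tips match their projection at (221,441) and (367,408). I'll grasp the blue tile.

>>> jog_arm:
  moves:
    - [[-0.01,-0.003,-0.003],[0,15,-6],1]
    - [[-0.01,-0.003,-0.003],[0,40,-6],1]
    - [[-0.01,-0.003,-0.003],[0,65,-6],1]
    - [[-0.01,-0.003,-0.003],[0,80,-6],1]
    - [[-0.01,-0.003,-0.003],[0,88,-6],1]
    - [[-0.01,-0.003,-0.003],[0,89,-6],0.6]
    - [[-0.01,-0.003,-0.003],[0,89,-6],0.3]
    - [[-0.01,-0.003,-0.003],[0,89,-6],0.2]
  grip_force: 40

```text
clock: 2.97
eef_pos: [0.4875, 0.3, 0.0717]
tcp_rot: [0.543, 0.686, -0.379, -0.302]
ft_force: [0.3, 0.2, -0.3]
grip_width: 0.0518
```

>>> jog_arm:
  moves:
    - [[0,0,0],[0,0,0],0.0]
    - [[0,0,0],[0,0,0],0.0]
    - [[0,0,0],[0,0,0],0.0]
    - [[0,0,0],[0,0,0],0.0]
    - [[0,0,0],[0,0,0],0.0]
    - [[0,0,0],[0,0,0],0.0]
  grip_force: 60

```text
clock: 3.47
eef_pos: [0.4873, 0.2997, 0.0712]
tcp_rot: [0.542, 0.686, -0.38, -0.302]
ft_force: [-10.0, -4.8, 14.1]
grip_width: 0.0133
```

```bash
python3 - <<'E'
from plan import *
s=state(); print(s["clock"],s["grip_width"],s["ft_force"].round(2)); Rt=tool(RB,0)
n=RB[:,2]; go(BL-n*.013,Rt,"grasp err")
E
```

```text
3.4667 0.013333943183530615 [-9.98 -4.77 14.07]
grasp err turn [0.005, -0.0, 0.003] shift [-2.0, 3.9, 3.7] deg 0.3 mm 5.7
```

>>> jog_arm:
  moves:
    - [[0,0,0],[0,-5,0],0]
    - [[0,0,0],[0,-12,0],0]
    - [[0,0,0],[0,-25,0],0]
    - [[0,0,0],[0,-45,0],0]
    - [[0,0,0],[0,-70,0],0]
    - [[0,0,0],[0,-95,0],0]
    - [[0,0,0],[0,-115,0],0]
    - [[0,0,0],[0,-120,0],0]

```text
clock: 4.13
eef_pos: [0.4248, 0.285, 0.1751]
tcp_rot: [0.542, 0.686, -0.379, -0.302]
ft_force: [1.3, 0.6, -1.1]
grip_width: 0.0127
```

```bash
python3 - <<'E'
from plan import *
s=state(); print(s["clock"],s["grip_width"],s["ft_force"].round(2),s["joints"].round(2)); Rt=tool(RD,0)
go(np.array([.45,.2,.22]),Rt,"mid"); go(seat(1)+[0,0,.10],Rt,"hover")
E
```

```text
4.1333 0.012741822012076793 [ 1.34  0.61 -1.08] [ 0.75 -0.15 -0.73  0.5  -0.26  0.46]
mid turn [0.341, 1.992, 0.575] shift [-88.3, -35.7, -28.3] deg 120.4 mm 99.4
hover turn [0.341, 1.992, 0.575] shift [-494.4, 27.9, 19.9] deg 120.4 mm 495.6
```

```bash
python3 - <<'E'
from plan import *
go(np.array([.46,.13,.235]),tool(RD,0),"mid")
E
```

```text
mid turn [0.341, 1.992, 0.575] shift [-158.7, -52.0, -31.0] deg 120.4 mm 169.9
```

>>> jog_arm:
  moves:
    - [[0.018,0.1,0.029],[-10,-8,-3],0]
    - [[0.036,0.21,0.06],[-28,-18,-8],0]
    - [[0.055,0.32,0.093],[-50,-28,-12],0]
    - [[0.075,0.44,0.127],[-75,-38,-17],0]
    - [[0.095,0.555,0.16],[-100,-46,-21],0]
    - [[0.115,0.67,0.193],[-125,-50,-26],0]
    - [[0.135,0.785,0.227],[-145,-52,-30],0]
    - [[0.152,0.89,0.257],[-159,-52,-31],0]

```text
clock: 4.8
eef_pos: [0.4613, 0.1281, 0.2327]
tcp_rot: [0.71, 0.384, -0.192, -0.558]
ft_force: [0.2, 0.6, -2.8]
grip_width: 0.0131
```

```bash
python3 - <<'E'
from plan import *
s=state(); print(s["clock"],s["grip_width"],s["ft_force"].round(2),s["joints"].round(2),s["eef_pos"]); Rt=tool(RD,0)
go(seat(1)+[0,0,.10],Rt,"hover")
E
```

```text
4.8 0.013101545495350793 [ 0.17  0.63 -2.78] [ 0.41 -0.09 -0.42  0.96 -0.21  1.1 ] [0.46131329 0.12811224 0.2327302 ]
hover turn [0.19, 1.095, 0.314] shift [-214.2, 139.8, -233.2] deg 66.2 mm 346.1
```

>>> jog_arm:
  moves:
    - [[0.02,0.11,0.031],[-21,5,-25],0]
    - [[0.038,0.22,0.063],[-43,12,-50],0]
    - [[0.057,0.33,0.094],[-66,25,-77],0]
    - [[0.076,0.44,0.126],[-90,42,-104],0]
    - [[0.095,0.55,0.157],[-112,60,-128],0]
    - [[0.114,0.66,0.188],[-134,78,-152],0]
    - [[0.133,0.77,0.22],[-155,95,-174],0]
    - [[0.152,0.88,0.251],[-175,110,-193],0]

```text
clock: 5.47
eef_pos: [0.524, -0.1387, 0.1594]
tcp_rot: [0.722, 0.007, 0.033, -0.691]
ft_force: [0.9, 0.3, -2.6]
grip_width: 0.0125
```

```bash
python3 - <<'E'
from plan import *
s=state(); print(s["clock"],s["grip_width"],s["ft_force"].round(2),s["joints"].round(2),s["eef_pos"]); Rt=tool(RD,0)
go(seat(1)+[0,0,.08],Rt,"hover")
E
```

```text
5.4667 0.012527385601994956 [ 0.91  0.31 -2.56] [-0.24  0.26 -0.16  1.09 -0.03  1.37] [ 0.52402681 -0.13871375  0.1593637 ]
hover turn [0.037, 0.216, 0.062] shift [11.7, 43.6, -55.5] deg 13.1 mm 71.6
```

>>> jog_arm:
  moves:
    - [[0.018,0.108,0.031],[5,10,-20],0]
    - [[0.03,0.17,0.05],[9,25,-38],0]
    - [[0.037,0.216,0.062],[12,35,-50],0]
    - [[0.037,0.216,0.062],[12,44,-55],0]
    - [[0.037,0.216,0.062],[12,44,-55],0]
    - [[0.037,0.216,0.062],[12,44,-55],0]
    - [[0.037,0.216,0.062],[12,44,-55],0]

```text
clock: 6.05
eef_pos: [0.5367, -0.1931, 0.1208]
tcp_rot: [0.702, -0.086, 0.088, -0.701]
ft_force: [0.5, 0.3, -2.5]
grip_width: 0.0129
```

```bash
cat > held.py <<'E'
from plan import *
from fit import tile
import sys
# fit held tile in top view: plate top points in tool-derived deck axes
def held(col,hr,sg,cn="top"):
    s=state(); f=cam(cn); W=cloud(f); hsv=cv2.cvtColor(f["frame"],cv2.COLOR_RGB2HSV); p=np.array(s["eef_pos"])
    m=(np.linalg.norm(W[...,:2]-p[:2],axis=-1)<.085)&(W[...,2]>.015)&(hsv[...,0]>=hr[0])&(hsv[...,0]<=hr[1])&(hsv[...,1]>110)
    P,Q,c,n=tile(W,f["frame"],m); print(cn,"n",n.round(3),"plate z at tcp",(c[2]-(n[:2]@(p[:2]-c[:2]))/n[2]).round(4),"tcp z",p[2].round(4),len(P))
    Rt=R.from_quat(s["tcp_rot"]).as_matrix(); a=np.arctan2(Rt[1,0],Rt[0,0])+(np.pi if sg<0 else 0)
    ex=np.array([np.cos(a),np.sin(a)]); ey=np.array([-ex[1],ex[0]]); A=np.stack([(P[:,:2]-p[:2])@ex,(P[:,:2]-p[:2])@ey],1)*1000
    k=np.abs((P-c)@n)<.004; A=A[k]
    print(" tile frame extents rel TCP: x",np.percentile(A[:,0],[.5,99.5]).round(1),"y",np.percentile(A[:,1],[.5,99.5]).round(1),"yaw-deck",round(a-DA,3))
    print(" rect",[np.round(q,1) for q in cv2.minAreaRect(A.astype(np.float32))])
    return f,s,W
E
python3 - <<'E'
from held import *
print(state()["ft_force"].round(2)); go(seat(1)+[0,0,.08],tool(RD,0),"hover")
for cn in ("top","side"): 
    f,s,W=held("b",(105,130),1,cn); 
    if cn=="top": im=f["frame"][120:270,310:510]; save("t3.png",cv2.resize(im,None,fx=4,fy=4,interpolation=cv2.INTER_CUBIC))
E
```

```text
[ 0.46  0.33 -2.45]
hover turn [0.001, 0.008, 0.003] shift [0.1, 1.8, -3.5] deg 0.5 mm 4.0
top n [0.001 0.007 1.   ] plate z at tcp 0.1103 tcp z 0.1208 873
 tile frame extents rel TCP: x [-62.9  46.1] y [-43.   49.4] yaw-deck 0.008
 rect [array([-8.3,  1.8]), array([110.3,  95.3]), np.float64(0.1)]
side n [ 0.    -0.004  1.   ] plate z at tcp 0.1119 tcp z 0.1211 930
 tile frame extents rel TCP: x [-64.3  41.4] y [-59.5  47.6] yaw-deck 0.008
 rect [array([-11.4,  -6.2]), array([106.8, 112.4]), np.float64(1.1)]
```

View pics/t3.png

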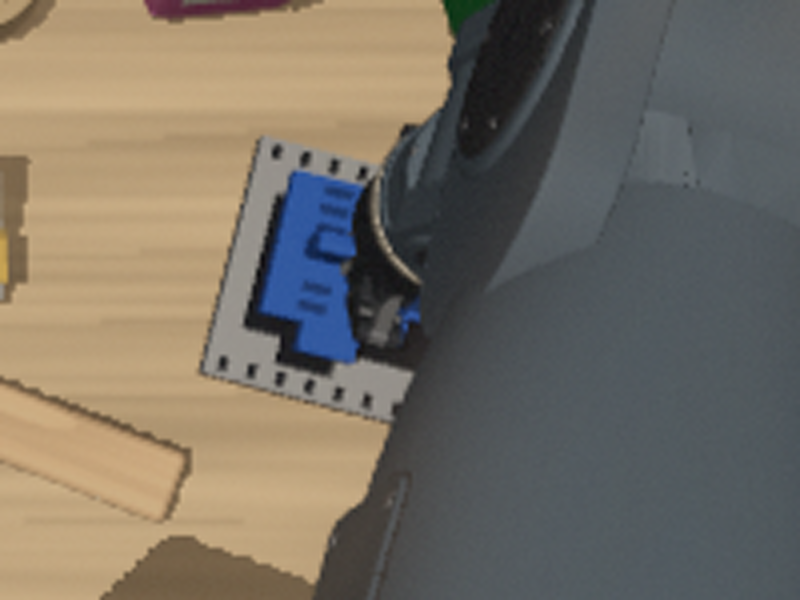

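```bash
python3 - <<'E'
from plan import *
T=DC+RD@np.array([-.0002,.0428,0]); go(T+[0,0,.05],tool(RD,0),"low")
E
```

```text
low turn [0.002, 0.008, 0.004] shift [-0.6, 71.2, -7.2] deg 0.5 mm 71.5
```

>>> jog_arm:
  moves:
    - [[0.002,0.008,0.004],[0,10,-4],0]
    - [[0.002,0.008,0.004],[-0.6,25,-7.2],0]
    - [[0.002,0.008,0.004],[-0.6,42,-7.2],0]
    - [[0.002,0.008,0.004],[-0.6,58,-7.2],0]
    - [[0.002,0.008,0.004],[-0.6,67,-7.2],0]
    - [[0.002,0.008,0.004],[-0.6,71,-7.2],0]
    - [[0.002,0.008,0.004],[-0.6,71,-7.2],0]
    - [[0.002,0.008,0.004],[-0.6,71,-7.2],0]

```text
clock: 6.82
eef_pos: [0.5348, -0.201, 0.0498]
tcp_rot: [-0.701, 0.09, -0.09, 0.702]
ft_force: [0.0, -0.7, -1.9]
grip_width: 0.013
```

```bash
python3 - <<'E'
from held import *
print(state()["ft_force"].round(2),state()["eef_pos"].round(4)); T=DC+RD@np.array([-.0002,.0428,0]); go(T+[0,0,.05],tool(RD,0),"low")
f,s,W=held("b",(105,130),1); a=f["frame"][150:250,350:450]
f,s,W=held("b",(105,130),1,"side"); b=f["frame"][225:325,285:405]
save("t4.png",np.hstack([cv2.resize(a,(400,400),interpolation=cv2.INTER_CUBIC),cv2.resize(b,(400,400),interpolation=cv2.INTER_CUBIC)]))
E
```

```text
[ 0.02 -0.7  -1.87] [ 0.5348 -0.201   0.0498]
low turn [-0.001, -0.002, -0.001] shift [-0.2, -0.2, 0.9] deg 0.1 mm 0.9
top n [-0.005 -0.004  1.   ] plate z at tcp 0.0394 tcp z 0.0498 758
 tile frame extents rel TCP: x [-62.6  46.1] y [-42.5  49.1] yaw-deck -0.002
 rect [array([-9.5, 19.7]), array([121.4,  86. ]), np.float64(37.4)]
side n [-0.003 -0.009  1.   ] plate z at tcp 0.0412 tcp z 0.0501 961
 tile frame extents rel TCP: x [-64.5  43.2] y [-58.9  43.8] yaw-deck -0.002
 rect [array([-10.6,  -7.5]), array([109.2, 107.7]), np.float64(0.3)]
```

View pics/t4.png

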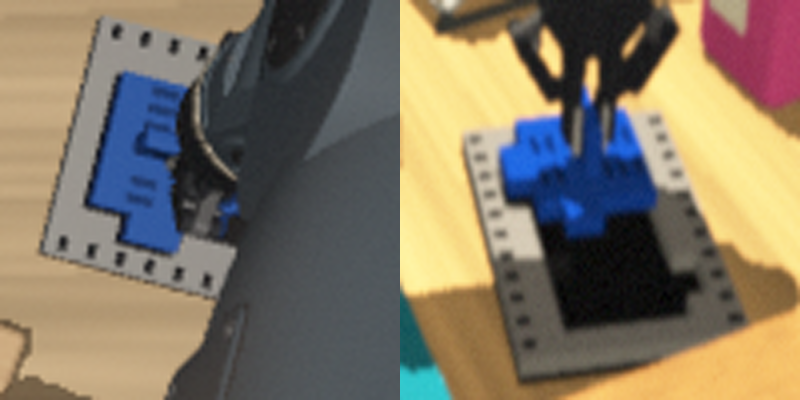

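>>> jog_arm:
  moves:
    - [[0,0,0],[0,2,0.9],0]
    - [[0,0,0],[0,4,0.9],0]
    - [[0,0,0],[0,6,0.9],0]
    - [[0,0,0],[0,8,0.9],0]
    - [[0,0,0],[0,9,0.9],0]
    - [[0,0,0],[0,9,0.9],0]

```text
clock: 7.42
eef_pos: [0.5346, -0.2, 0.0399]
tcp_rot: [-0.701, 0.091, -0.09, 0.702]
ft_force: [-0.4, -0.4, -2.6]
grip_width: 0.0132
```

>>> jog_arm:
  moves:
    - [[0,0,0],[0,2,0],0]
    - [[0,0,0],[0,4,0],0]
    - [[0,0,0],[0,5,0],0]
    - [[0,0,0],[0,5,0],0]

```text
clock: 7.75
eef_pos: [0.5346, -0.2, 0.035]
tcp_rot: [-0.701, 0.091, -0.09, 0.702]
ft_force: [0.4, 0.2, -2.6]
grip_width: 0.0128
```

In freely. Continuing to the floor.

>>> jog_arm:
  moves:
    - [[0,0,0],[0,1.5,0],0]
    - [[0,0,0],[0,3,0],0]
    - [[0,0,0],[0,4,0],0]
    - [[0,0,0],[0,4,0],0]
    - [[0,0,0],[0,4,0],0]

```text
clock: 8.17
eef_pos: [0.5347, -0.2, 0.0312]
tcp_rot: [-0.701, 0.091, -0.09, 0.702]
ft_force: [-1.1, 1.2, -1.9]
grip_width: 0.0132
```

>>> jog_arm:
  moves:
    - [[0,0,0],[0,1,0],0]
    - [[0,0,0],[0,2,0],0]
    - [[0,0,0],[0,2.5,0],0]
    - [[0,0,0],[0,2.5,0],0]

```text
clock: 8.5
eef_pos: [0.5351, -0.1999, 0.0299]
tcp_rot: [-0.701, 0.09, -0.09, 0.702]
ft_force: [-5.5, 5.5, 18.3]
grip_width: 0.0131
```

Floor contact came at TCP z 0.030, as predicted. I'll release and retreat.

>>> jog_arm:
  moves:
    - [[0,0,0],[0,-1,0],0]
    - [[0,0,0],[0,-1,0],0.3]
    - [[0,0,0],[0,-1,0],0.6]
    - [[0,0,0],[0,-1,0],0.6]
    - [[0,0,0],[0,-1,0],0.6]
    - [[0,0,0],[0,-4,0],0.6]
    - [[0,0,0],[0,-15,0],0.7]
    - [[0,0,0],[0,-40,0],0.7]

```text
clock: 9.17
eef_pos: [0.5332, -0.1995, 0.0675]
tcp_rot: [-0.701, 0.092, -0.088, 0.702]
ft_force: [-0.3, 0.2, -0.3]
grip_width: 0.0595
```

>>> jog_arm:
  moves:
    - [[0,0,0],[0,-40,0],1]
    - [[0,0,0],[0,-80,0],1]
    - [[0,0,0],[0,-120,0],1]
    - [[0,0,0],[0,-150,0],1]
    - [[0,0,0],[0,-150,0],1]

```text
clock: 9.58
eef_pos: [0.5371, -0.2011, 0.2263]
tcp_rot: [0.702, -0.087, 0.093, -0.701]
ft_force: [2.0, 0.3, 0.6]
grip_width: 0.0854
```

```bash
python3 - <<'E'
from plan import *
s=state(); print(s["joints"].round(2),s["eef_pos"].round(3),s["ft_force"].round(1)); n=RY[:,2]
go(YE+n*.09,tool(RY,1),"preY flip1"); go(YE+n*.09+[-.03,0,.05],tool(RY,1),"prepre")
E
```

```text
[-0.36  0.36  0.15  1.35  0.    1.47] [ 0.537 -0.201  0.226] [2.  0.3 0.6]
preY flip1 turn [-0.372, -1.818, -0.511] shift [-116.1, 71.7, 262.8] deg 110.3 mm 296.1
prepre turn [-0.372, -1.818, -0.511] shift [-144.8, 21.5, 255.1] deg 110.3 mm 294.1
```

>>> jog_arm:
  moves:
    - [[-0.024,-0.114,-0.032],[-10,0,20],1]
    - [[-0.048,-0.228,-0.064],[-25,2,45],1]
    - [[-0.072,-0.341,-0.096],[-40,4,75],1]
    - [[-0.095,-0.455,-0.128],[-55,6,105],1]
    - [[-0.117,-0.568,-0.16],[-72,8,135],1]
    - [[-0.14,-0.682,-0.192],[-88,11,165],1]
    - [[-0.163,-0.795,-0.224],[-105,14,195],1]
    - [[-0.186,-0.909,-0.256],[-120,17,225],1]

```text
clock: 10.25
eef_pos: [0.4749, 0.0493, 0.203]
tcp_rot: [0.734, 0.307, -0.149, -0.587]
ft_force: [0.2, -0.5, 0.6]
grip_width: 0.0854
```

```bash
python3 - <<'E'
from plan import *
s=state(); print(s["joints"].round(2),s["eef_pos"].round(3)); n=RY[:,2]
go(YE+n*.09,tool(RY,1),"preY flip1")
E
```

```text
[ 0.22 -0.05 -0.45  0.93 -0.18  1.11] [0.475 0.049 0.203]
preY flip1 turn [-0.193, -0.905, -0.253] shift [26.7, 47.7, 28.9] deg 55.0 mm 61.8
```

>>> jog_arm:
  moves:
    - [[-0.024,-0.113,-0.032],[3,0,0],1]
    - [[-0.048,-0.226,-0.063],[6,5,4],1]
    - [[-0.072,-0.339,-0.095],[10,12,10],1]
    - [[-0.097,-0.452,-0.126],[14,20,15],1]
    - [[-0.121,-0.565,-0.158],[18,28,20],1]
    - [[-0.145,-0.68,-0.19],[22,35,25],1]
    - [[-0.17,-0.79,-0.22],[25,42,28],1]
    - [[-0.193,-0.905,-0.253],[27,47,29],1]

```text
clock: 10.92
eef_pos: [0.4925, 0.0819, 0.1535]
tcp_rot: [0.603, 0.631, -0.353, -0.337]
ft_force: [-1.0, 0.9, -0.4]
grip_width: 0.0856
```

>>> jog_arm:
  moves:
    - [[0,0,0],[0,0,0],1]
    - [[0,0,0],[0,0,0],1]

```text
clock: 11.08
eef_pos: [0.4924, 0.0807, 0.1538]
tcp_rot: [0.606, 0.628, -0.351, -0.34]
ft_force: [0.4, 0.7, 0.6]
grip_width: 0.0852
```

```bash
python3 - <<'E'
from plan import *
s=state(); print(s["joints"].round(2),s["eef_pos"].round(3)); n=RY[:,2]
go(YE+n*.09,tool(RY,1),"preY"); go(YE-n*.008,tool(RY,1),"grasp")
f=cam("top"); Rc=R.from_quat(s["tcp_rot"]).as_matrix(); p=np.array(s["eef_pos"])
W=cloud(f); m=(W[...,0]>.40)&(W[...,0]<.65)&(W[...,1]>-.38)&(W[...,1]<-.10)
h=cv2.cvtColor(f["frame"],cv2.COLOR_RGB2HSV); bm=m&(h[...,0]>=105)&(h[...,0]<=130)&(h[...,1]>110)
P=W[bm]; A=((P-DC)@RD)*1000; pl=A[A[:,2]<26]; print("plate z",np.median(pl[:,2]).round(1),"x",np.percentile(pl[:,0],[.5,99.5]).round(1),"y",np.percentile(pl[:,1],[.5,99.5]).round(1)); fi=A[A[:,2]>50]; print("fin",len(fi),fi.mean(0).round(1) if len(fi) else 0)
a=f["frame"][130:270,230:380]; b=f["frame"][140:250,340:470]
save("t5.png",np.hstack([cv2.resize(a,(400,400),interpolation=cv2.INTER_CUBIC),cv2.resize(b,(400,400),interpolation=cv2.INTER_CUBIC)]))
E
```

```text
[ 0.22 -0.19 -0.82  0.4  -0.1   0.16] [0.492 0.081 0.154]
preY turn [-0.003, -0.01, -0.003] shift [1.7, -0.1, 0.6] deg 0.6 mm 1.8
grasp turn [-0.003, -0.01, -0.003] shift [2.0, 97.9, 0.3] deg 0.6 mm 97.9
plate z 19.2 x [-62.2  46.8] y [-14.9  92. ]
fin 117 [-0.2 47.2 56.4]
```

View pics/t5.png

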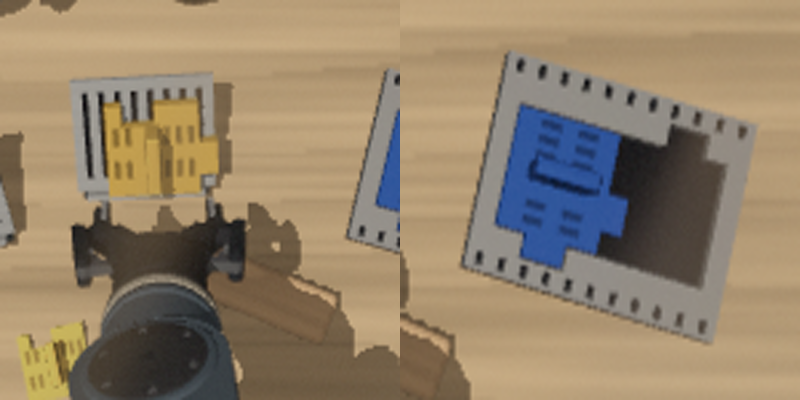

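Blue is seated flush: plate top at 19.2 mm, fin at deck (-0.2, 47.2) mm. The jaws straddle the yellow fin (about (152,160) in the crop). I'll grasp yellow.

>>> jog_arm:
  moves:
    - [[-0.003,-0.01,-0.003],[1,15,0],1]
    - [[-0.003,-0.01,-0.003],[2,40,0],1]
    - [[-0.003,-0.01,-0.003],[2,65,0],1]
    - [[-0.003,-0.01,-0.003],[2,85,0],1]
    - [[-0.003,-0.01,-0.003],[2,95,0],1]
    - [[-0.003,-0.01,-0.003],[2,97,0],0.6]
    - [[-0.003,-0.01,-0.003],[2,97,0],0.3]
    - [[-0.003,-0.01,-0.003],[2,97,0],0.1]
  grip_force: 60

```text
clock: 11.8
eef_pos: [0.5437, 0.0855, 0.0716]
tcp_rot: [0.603, 0.632, -0.353, -0.336]
ft_force: [0.3, -0.3, 0.2]
grip_width: 0.0514
```

>>> jog_arm:
  moves:
    - [[0,0,0],[0,0,0],0.0]
    - [[0,0,0],[0,0,0],0.0]
    - [[0,0,0],[0,0,0],0.0]
    - [[0,0,0],[0,0,0],0.0]
    - [[0,0,0],[0,0,0],0.0]
    - [[0,0,0],[0,0,0],0.0]

```text
clock: 12.3
eef_pos: [0.5435, 0.0855, 0.0717]
tcp_rot: [0.602, 0.633, -0.353, -0.335]
ft_force: [-11.0, -0.3, 15.0]
grip_width: 0.0127
```

```bash
python3 - <<'E'
from plan import *
s=state(); print(s["grip_width"],s["ft_force"].round(1)); n=RY[:,2]; go(YE-n*.008,tool(RY,1),"grasp err")
E
```

```text
0.012724500010170503 [-11.   -0.3  15. ]
grasp err turn [0.002, 0.005, 0.002] shift [-0.8, 1.1, 1.0] deg 0.3 mm 1.7
```

>>> jog_arm:
  moves:
    - [[0,0,0],[0,-5,0],0]
    - [[0,0,0],[0,-12,0],0]
    - [[0,0,0],[0,-25,0],0]
    - [[0,0,0],[0,-45,0],0]
    - [[0,0,0],[0,-70,0],0]
    - [[0,0,0],[0,-95,0],0]
    - [[0,0,0],[0,-115,0],0]
    - [[0,0,0],[0,-120,0],0]

```text
clock: 12.97
eef_pos: [0.4797, 0.0824, 0.1757]
tcp_rot: [0.603, 0.633, -0.352, -0.335]
ft_force: [1.0, -0.4, -2.3]
grip_width: 0.0127
```

```bash
python3 - <<'E'
from plan import *
s=state(); print(s["grip_width"],s["ft_force"].round(1),s["joints"].round(2),s["eef_pos"].round(3))
go(np.array([.47,-.10,.21]),tool(RD,1),"mid"); go(seat(-1)+[0,0,.09],tool(RD,1),"hover")
E
```

```text
0.012723447630945758 [ 1.  -0.4 -2.3] [ 0.23 -0.25 -0.81  0.47 -0.1   0.16] [0.48  0.082 0.176]
mid turn [0.478, -1.232, -0.353] shift [-181.8, -38.9, -2.1] deg 78.4 mm 185.9
hover turn [0.478, -1.232, -0.353] shift [-370.2, 47.6, 12.6] deg 78.4 mm 373.4
```

>>> jog_arm:
  moves:
    - [[0.038,-0.1,-0.028],[-12,-8,0],0]
    - [[0.077,-0.2,-0.057],[-30,-17,0],0]
    - [[0.115,-0.3,-0.085],[-53,-25,0],0]
    - [[0.155,-0.4,-0.115],[-78,-31,-1],0]
    - [[0.194,-0.5,-0.143],[-105,-35,-1],0]
    - [[0.233,-0.6,-0.172],[-132,-38,-2],0]
    - [[0.272,-0.7,-0.2],[-158,-39,-2],0]
    - [[0.31,-0.8,-0.229],[-182,-39,-2],0]

```text
clock: 13.63
eef_pos: [0.4704, -0.1022, 0.2071]
tcp_rot: [0.285, 0.715, -0.611, -0.187]
ft_force: [0.4, 0.5, -2.0]
grip_width: 0.0126
```

```bash
python3 - <<'E'
from plan import *
s=state(); print(s["grip_width"],s["ft_force"].round(1),s["joints"].round(2),s["eef_pos"].round(3))
go(seat(-1)+[0,0,.09],tool(RD,1),"hover")
E
```

```text
0.01264325113586785 [ 0.4  0.5 -2. ] [-0.31  0.05 -0.31  1.07  0.14 -1.18] [ 0.47  -0.102  0.207]
hover turn [0.165, -0.428, -0.12] shift [-143.3, 67.2, 129.8] deg 27.2 mm 204.7
```

>>> jog_arm:
  moves:
    - [[0.025,-0.065,-0.018],[-18,5,16],0]
    - [[0.052,-0.135,-0.038],[-40,13,36],0]
    - [[0.08,-0.205,-0.057],[-66,25,60],0]
    - [[0.107,-0.275,-0.077],[-95,40,86],0]
    - [[0.135,-0.345,-0.097],[-120,53,110],0]
    - [[0.155,-0.4,-0.112],[-137,63,124],0]
    - [[0.165,-0.428,-0.12],[-143,67,130],0]
    - [[0.165,-0.428,-0.12],[-143,67,130],0]

```text
clock: 14.3
eef_pos: [0.5115, -0.286, 0.1265]
tcp_rot: [0.09, 0.702, -0.701, -0.092]
ft_force: [0.5, 0.2, -2.6]
grip_width: 0.0129
```

>>> jog_arm:
  moves:
    - [[0,0,0],[0,0,0],0]
    - [[0,0,0],[0,0,0],0]
    - [[0,0,0],[0,0,0],0]

```text
clock: 14.55
eef_pos: [0.5119, -0.2842, 0.1299]
tcp_rot: [0.092, 0.702, -0.701, -0.09]
ft_force: [-0.1, -0.0, -2.9]
grip_width: 0.0132
```

```bash
python3 - <<'E'
from held import *
print(state()["ft_force"].round(2)); go(seat(-1)+[0,0,.09],tool(RD,1),"hover")
for cn in ("top","side"): 
    f,s,W=held("y",(15,32),-1,cn)
    if cn=="side": save("t6.png",cv2.resize(f["frame"][180:340,265:465],None,fx=4,fy=4,interpolation=cv2.INTER_CUBIC)[:600])
E
```

```text
[-0.13 -0.03 -2.92]
hover turn [0.001, -0.004, -0.002] shift [-1.3, 0.9, 2.2] deg 0.3 mm 2.7
top n [0.    0.001 1.   ] plate z at tcp 0.1174 tcp z 0.1299 743
 tile frame extents rel TCP: x [-45.3  63.8] y [-14.6  42.6] yaw-deck 6.279
 rect [array([ 0.7, 12.6]), array([109.4,  89.7]), np.float64(23.7)]
side n [0.001 0.009 1.   ] plate z at tcp 0.1189 tcp z 0.13 1390
 tile frame extents rel TCP: x [-46.8  62.6] y [-48.7  40.7] yaw-deck 6.279
 rect [array([ 8. , -4.1]), array([110.5,  91.4]), np.float64(0.3)]
```

View pics/t6.png

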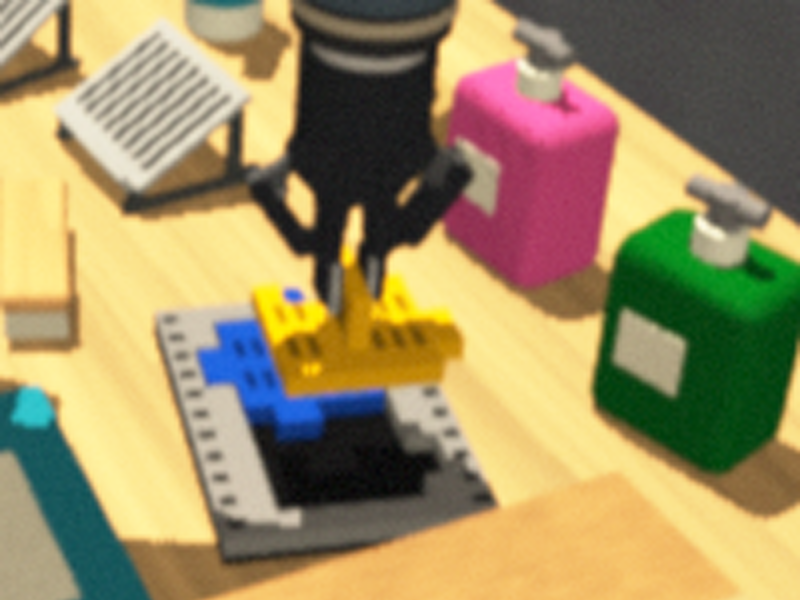

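```bash
python3 - <<'E'
from plan import *
go(DC+RD@np.array([.0002,-.0433,.052]),tool(RD,1),"low")
E
```

```text
low turn [0.001, -0.004, -0.003] shift [-1.2, 78.0, -1.1] deg 0.3 mm 78.0
```

>>> jog_arm:
  moves:
    - [[0.001,-0.004,-0.003],[-1.2,10,-1],0]
    - [[0.001,-0.004,-0.003],[-1.2,28,-1],0]
    - [[0.001,-0.004,-0.003],[-1.2,46,-1],0]
    - [[0.001,-0.004,-0.003],[-1.2,62,-1],0]
    - [[0.001,-0.004,-0.003],[-1.2,73,-1],0]
    - [[0.001,-0.004,-0.003],[-1.2,78,-1],0]
    - [[0.001,-0.004,-0.003],[-1.2,78,-1],0]
    - [[0.001,-0.004,-0.003],[-1.2,78,-1],0]

```text
clock: 15.32
eef_pos: [0.5137, -0.2841, 0.0516]
tcp_rot: [0.089, 0.701, -0.701, -0.09]
ft_force: [0.5, -1.1, -2.0]
grip_width: 0.0129
```

```bash
python3 - <<'E'
from held import *
print(state()["ft_force"].round(2)); go(DC+RD@np.array([.0002,-.0433,.052]),tool(RD,1),"low")
for cn in ("top","side"): f,s,W=held("y",(15,32),-1,cn)
save("t7.png",cv2.resize(f["frame"][225:325,285:410],None,fx=6,fy=6,interpolation=cv2.INTER_CUBIC))
E
```

```text
[ 0.53 -1.08 -1.96]
low turn [-0.0, 0.0, 0.001] shift [0.2, -0.4, -0.5] deg 0.1 mm 0.7
top n [0.007 0.012 1.   ] plate z at tcp 0.0391 tcp z 0.0516 611
 tile frame extents rel TCP: x [-45.3  62.7] y [-46.2  42.6] yaw-deck 6.283
 rect [array([ 0.4, 11.9]), array([106.7,  88. ]), np.float64(23.5)]
side n [0.001 0.006 1.   ] plate z at tcp 0.041 tcp z 0.052 1289
 tile frame extents rel TCP: x [-46.8  62.7] y [-48.8  40.4] yaw-deck 6.283
 rect [array([ 7.7, -3.2]), array([110.8,  93.6]), np.float64(1.2)]
```

View pics/t7.png

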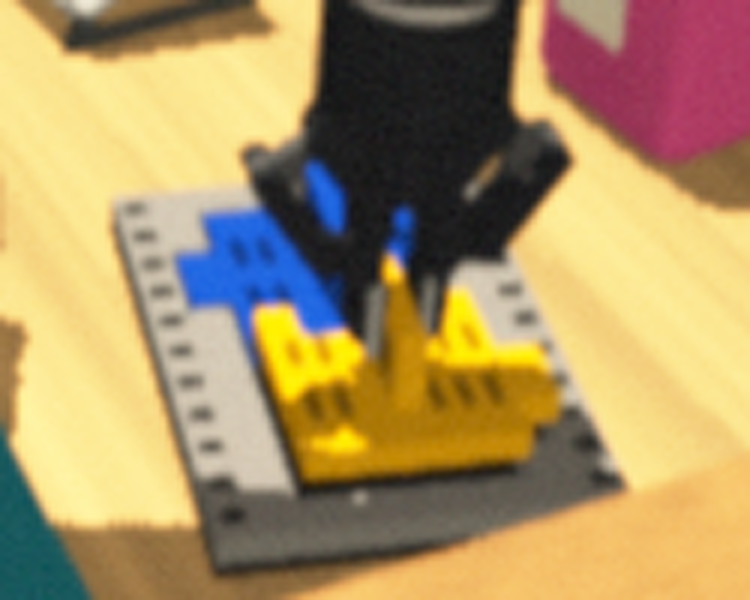

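The yellow tile hovers aligned over the recess (corners about (300,480) and (530,455)), with its front edge just inside the frame. I'll lower it in stages.

>>> jog_arm:
  moves:
    - [[0,0,0],[0,2,0],0]
    - [[0,0,0],[0,4,0],0]
    - [[0,0,0],[0,6,0],0]
    - [[0,0,0],[0,8,0],0]
    - [[0,0,0],[0,9,0],0]
    - [[0,0,0],[0,9,0],0]

```text
clock: 15.92
eef_pos: [0.5133, -0.284, 0.0419]
tcp_rot: [0.089, 0.702, -0.701, -0.09]
ft_force: [-0.3, 0.9, -2.1]
grip_width: 0.0129
```

>>> jog_arm:
  moves:
    - [[0,0,0],[0,1.5,0],0]
    - [[0,0,0],[0,3,0],0]
    - [[0,0,0],[0,4,0],0]
    - [[0,0,0],[0,4,0],0]

```text
clock: 16.25
eef_pos: [0.5133, -0.284, 0.038]
tcp_rot: [0.089, 0.702, -0.701, -0.09]
ft_force: [0.9, 1.4, -2.3]
grip_width: 0.0131
```

>>> jog_arm:
  moves:
    - [[0,0,0],[0,1,0],0]
    - [[0,0,0],[0,2,0],0]
    - [[0,0,0],[0,3,0],0]
    - [[0,0,0],[0,3,0],0]

```text
clock: 16.58
eef_pos: [0.5134, -0.284, 0.035]
tcp_rot: [0.089, 0.702, -0.701, -0.09]
ft_force: [-0.2, -0.1, -1.6]
grip_width: 0.0128
```

>>> jog_arm:
  moves:
    - [[0,0,0],[0,1,0],0]
    - [[0,0,0],[0,2,0],0]
    - [[0,0,0],[0,3,0],0]
    - [[0,0,0],[0,3.5,0],0]
    - [[0,0,0],[0,3.5,0],0]

```text
clock: 17.0
eef_pos: [0.5135, -0.2842, 0.032]
tcp_rot: [0.089, 0.701, -0.701, -0.09]
ft_force: [-2.5, 0.1, 2.0]
grip_width: 0.0131
```

>>> jog_arm:
  moves:
    - [[0,0,0],[0,1,0],0]
    - [[0,0,0],[0,1.5,0],0]
    - [[0,0,0],[0,1.5,0],0]

```text
clock: 17.25
eef_pos: [0.5135, -0.2843, 0.0319]
tcp_rot: [-0.089, -0.701, 0.702, 0.09]
ft_force: [-11.0, 4.1, 27.4]
grip_width: 0.013
```

>>> jog_arm:
  moves:
    - [[0,0,0],[0,-1,0],0]
    - [[0,0,0],[0,-1,0],0.3]
    - [[0,0,0],[0,-1,0],0.6]
    - [[0,0,0],[0,-1,0],0.6]
    - [[0,0,0],[0,-1,0],0.6]
    - [[0,0,0],[0,-4,0],0.6]
    - [[0,0,0],[0,-15,0],0.7]
    - [[0,0,0],[0,-40,0],0.7]

```text
clock: 17.92
eef_pos: [0.5119, -0.2833, 0.0688]
tcp_rot: [0.088, 0.702, -0.701, -0.092]
ft_force: [0.9, -0.2, 0.4]
grip_width: 0.0599
```

>>> jog_arm:
  moves:
    - [[0,0,0],[0,-40,0],0.7]
    - [[0,0,0],[0,-80,0],0.7]
    - [[0,0,0],[0,-120,0],0.7]
    - [[0,0,0],[0,-160,0],0.7]
    - [[0,0,0],[0,-160,0],0.7]

```text
clock: 18.33
eef_pos: [0.5158, -0.2853, 0.2393]
tcp_rot: [-0.093, -0.7, 0.703, 0.086]
ft_force: [2.1, -0.6, 0.8]
grip_width: 0.0601
```

>>> jog_arm:
  moves:
    - [[0,0,0],[35,0,-10],0.7]
    - [[0,0,0],[70,0,-40],0.7]
    - [[0,0,0],[100,0,-75],0.7]
    - [[0,0,0],[120,0,-110],0.7]
    - [[0,0,0],[130,0,-150],0.7]
    - [[0,0,0],[130,0,-190],0.7]
    - [[0,0,0],[130,0,-220],0.7]
    - [[0,0,0],[130,0,-230],0.7]

```text
clock: 19.0
eef_pos: [0.4461, -0.0251, 0.2316]
tcp_rot: [0.089, 0.702, -0.701, -0.088]
ft_force: [0.3, -0.4, 0.0]
grip_width: 0.0599
```

```bash
python3 - <<'E'
from plan import *
s=state(); print(s["clock"],s["eef_pos"].round(3),s["ft_force"].round(1))
for cn in ("top","side"):
    f=cam(cn); W=cloud(f); h=cv2.cvtColor(f["frame"],cv2.COLOR_RGB2HSV)
    m=(W[...,0]>.40)&(W[...,0]<.65)&(W[...,1]>-.38)&(W[...,1]<-.10)
    for c,lo,hi in (("b",105,130),("y",15,32)):
        P=W[m&(h[...,0]>=lo)&(h[...,0]<=hi)&(h[...,1]>110)&(W[...,2]>.012)]; A=((P-DC)@RD)*1000; pl=A[A[:,2]<26]; fi=A[A[:,2]>50]
        n=np.linalg.svd(pl-pl.mean(0),full_matrices=False)[2][2]
        print(cn,c,"plate z",np.median(pl[:,2]).round(1),"n",(n*np.sign(n[2])).round(3),"x",np.percentile(pl[:,0],[.5,99.5]).round(1),"y",np.percentile(pl[:,1],[.5,99.5]).round(1),"fin",len(fi),fi.mean(0).round(1) if len(fi) else 0,[np.round(q,1) for q in cv2.minAreaRect(fi[:,:2].astype(np.float32))] if len(fi)>5 else "")
    if cn=="top": save("t8.png",cv2.resize(f["frame"],(800,600)))
    if cn=="top": a=f["frame"][140:250,340:470]
save("t9.png",np.hstack([cv2.resize(a,(400,400),interpolation=cv2.INTER_CUBIC),cv2.resize(f["frame"][225:345,280:410],(400,400),interpolation=cv2.INTER_CUBIC)]))
E
```

```text
19.0 [ 0.446 -0.025  0.232] [ 0.3 -0.4  0. ]<stdin>:8: RuntimeWarning: Mean of empty slice.
  ret = um.true_divide(
Traceback (most recent call last):
IndexError: index 2 is out of bounds for axis 0 with size 0
```

The arm probably still blocks the top view, so I'll move it further to +y.

>>> jog_arm:
  moves:
    - [[0,0,0],[10,0,-20],0.7]
    - [[0,0,0],[25,0,-55],0.7]
    - [[0,0,0],[40,0,-95],0.7]
    - [[0,0,0],[50,0,-135],0.7]
    - [[0,0,0],[60,0,-175],0.7]
    - [[0,0,0],[60,0,-210],0.7]
    - [[0,0,0],[60,0,-230],0.7]
    - [[0,0,0],[60,0,-230],0.7]

```text
clock: 19.72
eef_pos: [0.446, 0.2117, 0.2307]
tcp_rot: [0.088, 0.702, -0.701, -0.089]
ft_force: [-0.1, -0.3, -0.3]
grip_width: 0.0603
```

```bash
python3 - <<'E'
from plan import *
s=state(); print(s["clock"],s["eef_pos"].round(3),s["ft_force"].round(1)); F={}
for cn in ("top","side"):
    f=cam(cn); F[cn]=f["frame"]; W=cloud(f); h=cv2.cvtColor(f["frame"],cv2.COLOR_RGB2HSV)
    m=(W[...,0]>.40)&(W[...,0]<.65)&(W[...,1]>-.38)&(W[...,1]<-.10)
    for c,lo,hi in (("b",105,130),("y",15,32)):
        P=W[m&(h[...,0]>=lo)&(h[...,0]<=hi)&(h[...,1]>110)&(W[...,2]>.012)]; A=((P-DC)@RD)*1000
        if len(A)<50: print(cn,c,"hidden",len(A)); continue
        pl=A[A[:,2]<26]; fi=A[A[:,2]>50]
        n=np.linalg.svd(pl-pl.mean(0),full_matrices=False)[2][2]
        print(cn,c,"plate z",np.median(pl[:,2]).round(1),"n",(n*np.sign(n[2])).round(3),"x",np.percentile(pl[:,0],[.5,99.5]).round(1),"y",np.percentile(pl[:,1],[.5,99.5]).round(1),"fin",fi.mean(0).round(1),[np.round(q,1) for q in cv2.minAreaRect(fi[:,:2].astype(np.float32))])
a=F["top"][140:250,340:470]
save("t9.png",np.hstack([cv2.resize(a,(400,400),interpolation=cv2.INTER_CUBIC),cv2.resize(F["side"][225:345,280:410],(400,400),interpolation=cv2.INTER_CUBIC)]))
E
```

```text
19.7167 [0.446 0.212 0.231] [-0.1 -0.3 -0.3]
top b plate z 19.3 n [-0.003  0.004  1.   ] x [-62.4  46.2] y [-14.8  91.7] fin [-0.  47.7 56.8] [array([ 0.4, 47.4]), array([14.6, 53.9]), np.float64(1.7)]
top y plate z 19.3 n [0.    0.004 1.   ] x [-44.7  64.3] y [-91.1  -1.2] fin [  0.5 -45.9  56.3] [array([  0.8, -45.3]), array([55.7, 13.8]), np.float64(89.5)]
side b plate z 21.1 n [-0.002 -0.002  1.   ] x [-64.6  44.6] y [-15.5  89.1] fin [-2.9 39.  57.2] [array([-1.2, 42.7]), array([52.2, 14.4]), np.float64(88.0)]
side y plate z 20.9 n [ 0.    -0.001  1.   ] x [-48.7  63.7] y [-94.8  -0.8] fin [ -1.9 -52.1  57.3] [array([ -0.7, -48.4]), array([14.4, 54.4]), np.float64(0.6)]
```

View pics/t9.png

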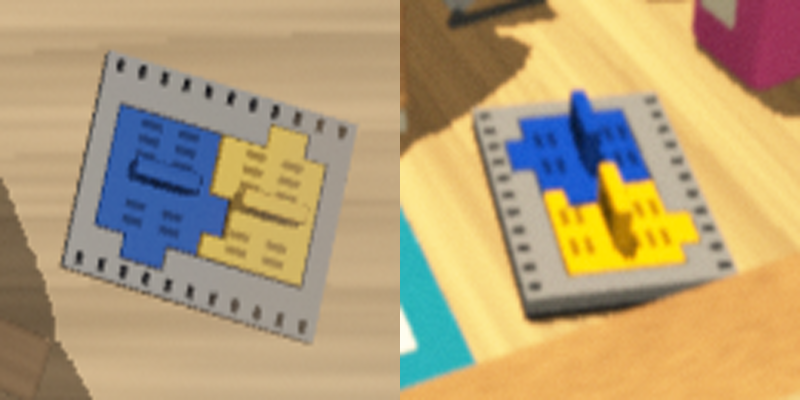

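Both tiles are interlocked and flush in the deck: blue about (165,185) and yellow about (265,205) in the top crop. The gripper is clear of everything, so I'm handing in.

```bash
python3 -c "
from workcell import *
s=state(); print(s['clock'],abs(s['joint_velocities']).max()); print(close_job())"
```

```text
19.8167 0.028415276448657812
the job is handed in; nothing more can be done
None
```

Both tiles are back in the deck recess, interlocked and let go. I handed the job in at 19.8 s with the gripper clear of everything; `close_job()` gives no verdict. Each tile was picked off its stand with the tool tilted to match, turned level and lowered straight in. Neither met resistance until the floor, at the expected height.

**Last checks:**

| Check | Blue | Yellow |
|---|---|---|
| Sideways offset from seat, top camera | about 1 mm | about 1 mm |
| Plate top height, top / side camera (frame top 19.3 / 20.7 mm) | 19.3 / 21.1 mm | 19.3 / 20.9 mm |
| Tilt (limit 0.05 rad) | about 0.005 rad | about 0.004 rad |
| Turn of the fin, top camera (limit 0.07 rad) | about 0.03 rad | about 0.01 rad |

**Disagreements and gaps:**
- **Fin positions:** the side camera put both fins 2–4 mm further towards -y (up to about 8 mm for blue by the plain mean). I put this down to its oblique view of the fin's side face; its plate edges agree with seated tiles to about 2–4 mm.
- **Deck centre:** the two cameras differed by 1.2 mm per axis, so I used the average.
- **Bystanders:** I did not measure them again at the end. The gripper force showed no contact while carrying, and the last pictures show nothing disturbed around the deck.

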